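Index the photo turntable one hole and take the next view

TASK

The find on the indexing turntable is to be photographed in its next view. Press the turntable's spring plunger down, keep it in while you turn the table one hole clockwise (seen from above), and let the plunger spring up again so that it locks in that next hole; only when the table is locked, press the shutter button of the remote and let it go. Pick nothing up: the find stays lying on the middle of the platter and the other things stay where they are.

Things in the scene. Friction and masses are not known exactly. Their poses are not given: they have to be found in the camera images.
- platter_center (a point): Turning axis of the turntable, at the platter's upper surface, 46 mm above the work surface. The aluminium platter is 150 mm across; its arm with the plunger points towards the point's -x axis, which turns with it.
- index_plate (a point): Point on the same axis at the top of the fixed round base: 234 mm across, 28 mm high, steel top plate with 12 round holes 30 degrees (0.524 rad) apart on a circle of 95 mm radius, joined by a narrower ring slot. The platter and its arm turn above it.
- plunger_top (a point): Centre of the top of the plunger's black mushroom knob, 28 mm across, 62 mm above the work surface when up. It stands on the end of the platter's arm, 95 mm from the turning axis, and travels round with the platter.
- guard (a point): Point midway between the two upright guard cheeks on the platter's arm, level with their tops, 67 mm above the work surface. One stands on either side of the knob along the circle, 52 mm apart inside, each 7 mm thick and 30 mm long radially. Closed fingertips fit between them and may push on either cheek; outward and towards the platter the knob is open.
- turntable (a joint): Angle of the platter in rad: 0 in the hole where it starts locked; grows clockwise seen from above; the next hole clockwise is at 0.524. It turns with little friction (about 0.06 N m) and stays where it is left.
- plunger (a joint): How far the plunger is pressed down, m: 0 = up, collar locked in a hole; stop at 0.0115. Spring 4 N at the top, 7.7 N at the stop. Clear of the hole at 0.0085 (from 0.007 it slips out under a light side push); held there, the table turns. Let go within 4 mm of a hole it springs up and centres itself; let go between holes it stays down and the table can be pushed on until it snaps up in the next.
- shutter_top (a point): Centre of the top of the shutter remote's round grey button (26 mm across), 20 mm above the work surface when up. The remote is a black rounded box 42 x 64 x 14 mm fixed on the work surface, right of the turntable.
- shutter (a joint): How far the shutter button is pressed down, in m: 0 = up, stop at 0.004; it fires at 0.0025. Spring about 2.4 N at the top and 4.8 N at the stop.
- find: Brown earthy find, 22 x 33 x 18 mm, lying loose on the middle of the platter; origin at the centre of its underside.
- vial_a: Sample vial with black screw cap, 23 mm across and 54 mm high, standing between turntable and remote; origin at the centre of its underside. Leave it alone.
- vial_b: Sample vial with black screw cap, 23 mm across and 54 mm high, left of the turntable; origin at the centre of its underside. Leave it alone.
- loupe: Folding loupe lying open, 34 x 67 x 14 mm, in front of the turntable; origin at the centre of its underside. Leave it alone.
- waiting_find: Bone fragment, 23 x 32 x 19 mm, in front of the turntable; origin at the centre of its underside. Leave it alone.
- waiting_find_2: Brown fragment, 19 x 24 x 18 mm, in front of the turntable; origin at the centre of its underside. Leave it alone.
- blower: Black rubber dust blower lying, 53 x 111 x 55 mm, left of the turntable; origin at the centre of its underside. Leave it alone.

How it is judged:
By the outcome, as a careful person would: the job done as asked, in the order asked, and still so for the second after the job is handed in, with the robot touching nothing.
It also fails if it takes over 45 s, if anything falls off the work surface, if the arm or the gripper's body presses on something with over 40 N, if the wrist force passes 120 N, or if a joint passes its speed limit or range.

ROBOT

A 6-joint arm with a two-finger parallel gripper is mounted at the origin on the work surface; the furniture and walls round the work are solid. World frame = base frame: x ahead of the robot, y to its left, z up, the work surface at z = 0. Lengths are in m, angles in rad, forces in N, time in s.
With the tool pointing down it reaches from about 0.3 to 0.75 m from the base axis. Payload 8.5 kg.
Tool frame: the origin (TCP) lies on the mounting face of the last link; the fingertips stand 166 mm ahead of it and the grasp point (between the pads) lies grasp_offset ahead of it (grasp_offset is the distance from the TCP to the grasp point, in m); z points along the fingers, y is the line along which they close (so a half turn about z gives the same grasp; the last joint's range is limited). The gripper opens to 88 mm and grips with 3 to 60 N. Pads are 18 mm wide; open, the fingers measure 123 mm over their backs; the gripper's body (75 mm by 187 mm) begins 45 mm behind the grasp point.
Start: joints at [-1.493, 0.381, 1.297, -0, 1.464, -0.215], TCP at [0.159, -0.527, 0.405] pointing down, gripper open.
Joint ranges: [-3.11, 3.11], [-0.89, 2.33], [0.22, 2.48], [-1.42, 4.56], [0.17, 2.85], [-2.88, 2.88]. Speed limits (rad/s): [2.39, 2.39, 3.14, 3.14, 3.14, 3.14].

INTERFACE

Orientations are given as [roll, pitch, yaw] about the fixed x, y, z axes, in that order (R = Rz(yaw) Ry(pitch) Rx(roll)).
In Python, from plant import * gives the robot as it stands.
- The arm moves only by the tool step_arm, never from a script. Its argument "targets" is a list of rows, each a list of 7 numbers: the turn, a rotation vector about the tool's x, y, z in rad, then the shift along the tool's x, y, z in m, then the opening, from 0 (shut) to 1 (fully open). A call has 1 to 12 rows; each row is the pose to reach, as a shift and turn from the pose commanded when the call began, along the tool's axes at that moment; what a row does not reach only later rows make up. A row lasts 1/10 s, in which the tool goes at most 50 mm and 8.59 degrees, less where a joint would pass 70% of its speed; a pose out of reach is approached as far as the arm can. A call with a gripper value outside its range is refused whole. The fingers move at their own pace and stop on an object; "force" is the grip in N (left out, the last holds). Time passes only in rows, so rows that repeat a pose let the fingers close. It gives the time, the measured TCP pose, the force, the opening and the grip force at its end, in the units of the state.
- state(): the state, without advancing time (a new reading comes with each control period).
- get_image(name): name is "scene" or "top" or "wrist"; returns a dict with "pixels" (480x640x3 uint8, blue, green, red), "depth" (480x640 float32, m along the optical axis (not along the pixel's ray), 0 where there is no reading), "fx", "fy", "cx", "cy" (pixels), "R" (3x3) and "t" (3): a world point X has camera coordinates R X + t. Camera axes: x right, y down, z forward; pixel columns grow to the right and rows downward; lengths in m; the calibration is good to about 2 mm. A picture is of the moment at which its call begins.
- hand_in(): hands the job in; it is judged then, once.
The state is a dict: "clock": time; "joint_pos": joint angles; "joint_velocities": joint speeds; "joint_efforts": joint torques, N m; "position": TCP position; "ee_rot": TCP orientation; "force": force on the tool from outside, world axes, zero at the start; "ft_torque": the same for the moment, N m; "finger_gap": opening from 0.0 (shut) to 1.0 (fully open); "gripper_force": force on a finger pad.
Only numpy, scipy, OpenCV 4.12 (cv2) and the standard library are available. Lean on these libraries where they do the work, as an engineer would, in place of code of your own. Each camera call takes 0.05 s, during which the arm holds its last target. There are 200 camera calls.

## Working session

There is one attempt and no reset: what is moved stays moved. The work goes in short steps, Python scripts to look and compute and a tool call to move; the robot and the scene stay as the last step left them, time stands still between calls to the robot, and variables do not carry over. Pictures are saved under pics/ and viewed, at most 10 in all, crops included, and the job is handed in when it is done.

Besides the shell and the picture viewer there is one more tool, called after "Call:" in YAML: its name, and indented under it one key for each argument. step_arm: Moves the arm, as the interface text tells. Its arguments: {"type":"object","properties":{"targets":{"type":"array"},"force":{"type":"number"}},"required":["targets"]}

```bash
ls; mkdir -p pics; python3 - <<'E'
from plant import *
import cv2,numpy as np
s=state();print({k:np.round(v,4).tolist() for k,v in s.items()})
for n in("top","scene"):
    im=get_image(n);cv2.imwrite(f"pics/{n}0.png",im["pixels"]);print(n,im["fx"],im["fy"],im["cx"],im["cy"],im["R"],im["t"])
    np.savez(f"{n}0.npz",**im)
E
```

```text
pics
{'clock': 0.0, 'joint_pos': [-1.4933, 0.3812, 1.2982, -0.0001, 1.4636, -0.2153], 'joint_velocities': [0.0022, -0.0001, -0.0006, 0.001, 0.0012, -0.0005], 'joint_efforts': [-0.0014, -43.7936, -22.4558, 0.0712, 0.0353, -0.0001], 'position': [0.1587, -0.5265, 0.4042], 'ee_rot': [-3.1401, -0.0003, 0.2928], 'force': [0.404, 0.4947, 0.0281], 'ft_torque': [-0.0114, 0.0032, -0.039], 'gripper_force': 0.0, 'finger_gap': 0.9975}
top 480.86151321481054 480.86151321481054 315.93201472706727 235.82240404394875 [[-0.02274932 -0.99973959  0.00179725]
 [-0.98752107  0.022191   -0.15591565]
 [ 0.15583516 -0.00532179 -0.98776874]] [-0.01065194  0.44930916  1.19525056]
scene 529.4007904306163 529.4007904306163 325.978621383972 233.89590140455786 [[-0.74419587 -0.66795812  0.00211289]
 [-0.44929314  0.49822775 -0.74155566]
 [ 0.49427542 -0.55281196 -0.67088803]] [0.3256223  0.25690212 0.88119801]
```

View pics/top0.png

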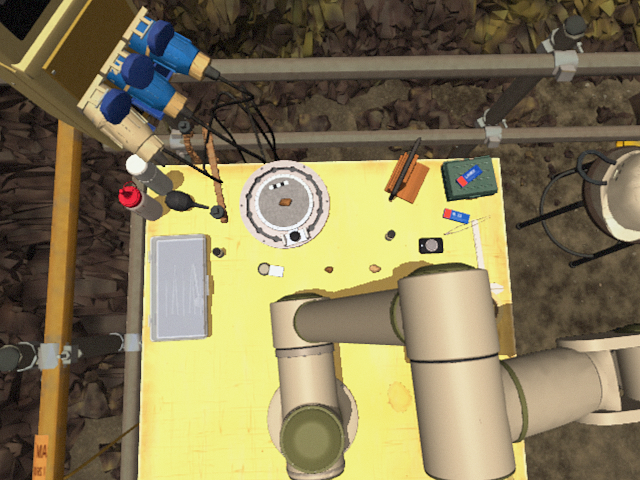

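View pics/scene0.png

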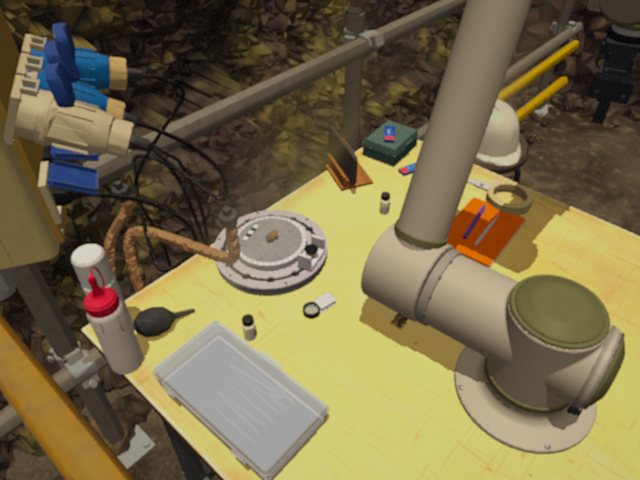

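```bash
cat > h.py <<'E'
import cv2,numpy as np
def ray(im,u,v,z):
    R,t=im["R"],im["t"];c=-R.T@t
    d=R.T@np.array([(u-im["cx"])/im["fx"],(v-im["cy"])/im["fy"],1.])
    return c+d*(z-c[2])/d[2]
def proj(im,X):
    p=im["R"]@np.asarray(X)+im["t"];return im["fx"]*p[0]/p[2]+im["cx"],im["fy"]*p[1]/p[2]+im["cy"]
def dark(im,u,v,r,th=60):
    g=im["pixels"].max(2);m=np.zeros_like(g);m[v-r:v+r,u-r:u+r]=(g[v-r:v+r,u-r:u+r]<th)
    n,l,s,c=cv2.connectedComponentsWithStats(m);return [(s[i].tolist(),c[i].round(1).tolist()) for i in range(1,n) if s[i][4]>8]
E
python3 - <<'E'
from h import *
im=dict(np.load("top0.npz"))
print("knob",dark(im,295,236,14));print("remote",dark(im,431,245,16))
for n,u,v,z in(("ctr",284.5,203.5,.028),("knob",295,236,.062),("shut",431,245,.02),("vialA",390,235,.054),("find",285,202,.06)):print(n,ray(im,u,v,z).round(4))
c=im["pixels"][150:260,230:450];cv2.imwrite("pics/c.png",cv2.resize(c,None,fx=3.6,fy=3.6,interpolation=cv2.INTER_CUBIC))
E
```

```text
knob [([290, 232, 10, 9, 68], [294.5, 235.6])]
remote [([419, 238, 24, 16, 195], [430.6, 245.5])]
ctr [0.537 0.059 0.028]
knob [0.4455 0.0317 0.062 ]
shut [ 0.4207 -0.3177  0.02  ]
vialA [ 0.4439 -0.2074  0.054 ]
find [0.5336 0.0557 0.06  ]
```

View pics/c.png

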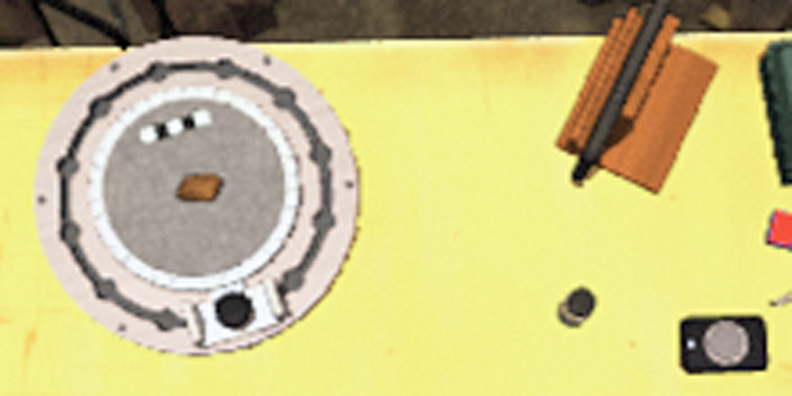

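Call:
step_arm:
  targets:
    - [0,0,0,0.4355,-0.452,0.054,0.1]
    - [0,0,0,0.4355,-0.452,0.054,0.1]
    - [0,0,0,0.4355,-0.452,0.054,0.1]
    - [0,0,0,0.4355,-0.452,0.054,0.1]
    - [0,0,0,0.4355,-0.452,0.054,0.1]
    - [0,0,0,0.4355,-0.452,0.054,0.1]
    - [0,0,0,0.4355,-0.452,0.054,0.1]
    - [0,0,0,0.4355,-0.452,0.054,0.1]
    - [0,0,0,0.4355,-0.452,0.054,0.1]
    - [0,0,0,0.4355,-0.452,0.054,0.1]
    - [0,0,0,0.4355,-0.452,0.054,0.1]
    - [0,0,0,0.4355,-0.452,0.054,0.1]
  force: 20

```text
clock: 1.3
position: [0.432, 0.0075, 0.3531]
ee_rot: [3.142, 0.0, 0.293]
force: [0.7, -1.3, 0.4]
finger_gap: 0.101
gripper_force: 0.0
```

Call:
step_arm:
  targets:
    - [0,0,0,0,0,0,0.1]
    - [0,0,0,0,0,0,0.1]

```text
clock: 1.5
position: [0.4316, 0.0062, 0.353]
ee_rot: [-3.141, 0.001, 0.296]
force: [0.2, -0.9, -0.8]
finger_gap: 0.098
gripper_force: 0.0
```

```bash
python3 - <<'E'
from plant import *
from h import *
s=state();print({k:np.round(s[k],4).tolist() for k in("clock","position","ee_rot","finger_gap","force")})
im=get_image("wrist");np.savez("w1.npz",**im);cv2.imwrite("pics/w1.png",im["pixels"])
print("cam",-im["R"].T@im["t"]);print(proj(im,[.4455,.032,.062]),proj(im,[.536,.058,.046]))
E
```

```text
{'clock': 1.5, 'position': [0.4316, 0.0062, 0.353], 'ee_rot': [-3.1413, 0.001, 0.2958], 'finger_gap': 0.098, 'force': [0.1593, -0.8605, -0.756]}
cam [0.51184909 0.03027632 0.33237505]
(np.float64(293.83003795486263), np.float64(199.1562723587594)) (np.float64(294.3516919083303), np.float64(60.82430860952127))
```

View pics/w1.png

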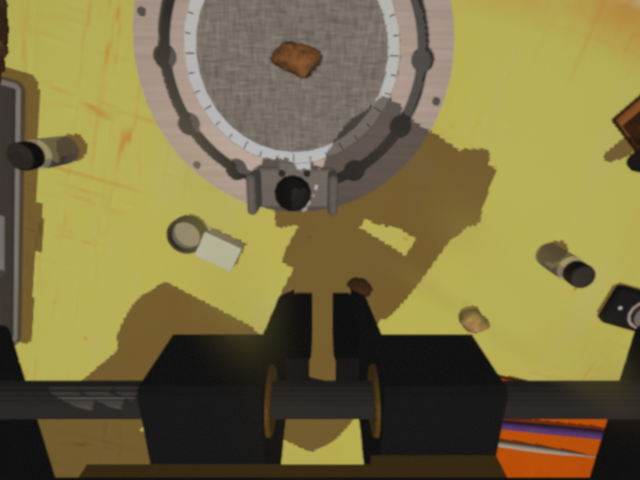

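```bash
python3 - <<'E'
from h import *
im=dict(np.load("w1.npz"))
d=dark(im,293,194,24,45);print(d)
k=ray(im,293,194,.062);print("knob",k)
b=[ray(im,u,v,.028)[:2] for u,v in((134,20),(453,20),(165,100),(425,100))];print(b)
print("ringL,R",ray(im,185,50,.046),ray(im,400,50,.046),"ringbottom",ray(im,293,162,.046))
print("holes",[ray(im,u,v,.028).round(4).tolist() for u,v in((164,55),(188,123),(237,169),(352,170),(400,126),(422,59))])
h=np.array([ray(im,u,v,.028)[:2] for u,v in((164,55),(188,123),(237,169),(352,170),(400,126),(422,59))])
from scipy.optimize import least_squares
r=least_squares(lambda c:np.hypot(*(h-c).T)-.095,[.536,.058]);print("ctr",r.x,r.fun.round(4));c=r.x
print(np.hypot(*(k[:2]-c)),"ang",np.degrees(np.arctan2(*(k[:2]-c)[::-1])),np.degrees(np.arctan2(*(h-c).T[::-1])))
s=.3
E
```

```text
[([276, 176, 34, 34, 917], [292.3, 192.8])]
knob [0.44902753 0.03360997 0.062     ]
[array([0.529801  , 0.17637549]), array([ 0.59600058, -0.04136105]), array([0.48278978, 0.14646759]), array([ 0.54026225, -0.04240366])]
ringL,R [0.52066835 0.13169703 0.046     ] [ 0.56363337 -0.00957546  0.046     ] ringbottom [0.46889684 0.04035197 0.046     ]
holes [[0.5135, 0.1522, 0.028], [0.4713, 0.1267, 0.028], [0.4477, 0.0826, 0.028], [0.4739, -0.0061, 0.028], [0.517, -0.031, 0.028], [0.566, -0.0297, 0.028]]
ctr [0.54036493 0.0614102 ] [-0.0003  0.      0.     -0.0002  0.0003 -0.0004]
0.0954744612617399 ang -163.07140609425403 [ 106.50495729  136.60088302  167.13400504 -134.54936686 -104.20311846
  -74.28579237]
```

Call:
step_arm:
  targets:
    - [0,0,0,0.024,-0.021,0.03,0.1]
    - [0,0,0,0.024,-0.021,0.07,0.1]
    - [0,0,0,0.024,-0.021,0.102,0.1]
    - [0,0,0,0.024,-0.021,0.102,0.1]
    - [0,0,0,0.024,-0.021,0.102,0.1]

```text
clock: 2.05
position: [0.4487, 0.0311, 0.2521]
ee_rot: [3.142, 0.0, 0.291]
force: [0.7, -0.5, -0.1]
finger_gap: 0.099
gripper_force: 0.0
```

```bash
python3 - <<'E'
from plant import *
from h import *
s=state();print({k:np.round(s[k],4).tolist() for k in("clock","position","ee_rot","finger_gap","force")})
im=get_image("wrist");np.savez("w2.npz",**im);cv2.imwrite("pics/w2.png",im["pixels"])
print(proj(im,[.449,.0336,.062]))
E
```

```text
{'clock': 2.05, 'position': [0.4487, 0.0311, 0.2521], 'ee_rot': [3.1416, 0.0001, 0.2905], 'finger_gap': 0.0992, 'force': [0.7228, -0.4765, -0.0943]}
(np.float64(317.0013170108784), np.float64(284.80690895437505))
```

View pics/w2.png

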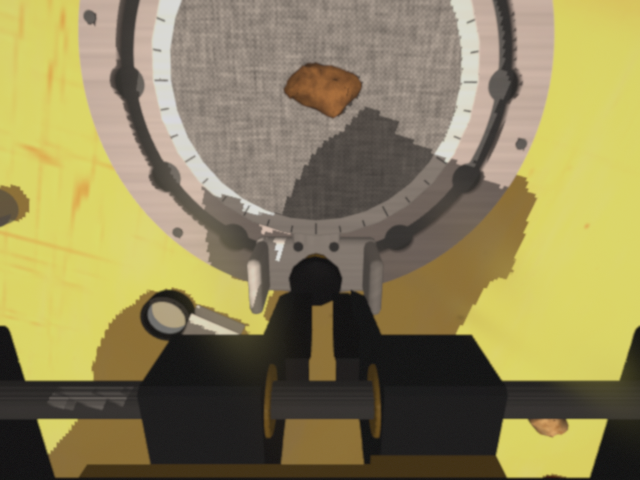

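Call:
step_arm:
  targets:
    - [0,0,0,0.0023,-0.0025,0.01,0.1]
    - [0,0,0,0.0023,-0.0025,0.02,0.1]
    - [0,0,0,0.0023,-0.0025,0.027,0.1]
    - [0,0,0,0.0023,-0.0025,0.032,0.1]
    - [0,0,0,0.0023,-0.0025,0.034,0.1]
    - [0,0,0,0.0023,-0.0025,0.034,0.1]
    - [0,0,0,0.0023,-0.0025,0.034,0.1]

```text
clock: 2.8
position: [0.4501, 0.0354, 0.2174]
ee_rot: [3.141, -0.0, 0.293]
force: [-0.7, -0.6, 6.7]
finger_gap: 0.102
gripper_force: 3.4
```

Call:
step_arm:
  targets:
    - [0,0,0.02,0,-0.0019,0.0004,0.1]
    - [0,0,0.06,0.0002,-0.0056,0.0004,0.1]
    - [0,0,0.105,0.0006,-0.0098,0.0004,0.1]
    - [0,0,0.15,0.0013,-0.014,0.0004,0.1]
    - [0,0,0.2,0.0021,-0.0187,0.0004,0.1]
    - [0,0,0.25,0.0032,-0.0232,0.0004,0.1]
    - [0,0,0.3,0.0046,-0.0277,0.0004,0.1]
    - [0,0,0.35,0.0061,-0.0321,0.0004,0.1]
    - [0,0,0.4,0.0079,-0.0365,0.0004,0.1]
    - [0,0,0.445,0.0096,-0.0403,0.0004,0.1]
    - [0,0,0.485,0.0114,-0.0437,0.0004,0.1]
    - [0,0,0.524,0.0132,-0.0468,0.0004,0.1]

```text
clock: 4.0
position: [0.4492, 0.0842, 0.2171]
ee_rot: [3.142, -0.001, -0.233]
force: [-0.7, 0.0, 6.6]
finger_gap: 0.1
gripper_force: 3.6
```

```bash
python3 - <<'E'
from plant import *
from h import *
s=state();print({k:np.round(s[k],4).tolist() for k in("clock","position","ee_rot","finger_gap","force","ft_torque")})
im=get_image("wrist");np.savez("w3.npz",**im);cv2.imwrite("pics/w3.png",im["pixels"])
c=np.array([.5404,.0614]);a=np.radians(166.9);print("want knob",proj(im,[*(c+.095*np.array([np.cos(a),np.sin(a)])),.051]))
E
```

```text
{'clock': 4.0, 'position': [0.4492, 0.0842, 0.2171], 'ee_rot': [3.1415, -0.0005, -0.2326], 'finger_gap': 0.1001, 'force': [-0.6989, 0.0366, 6.6128], 'ft_torque': [-0.0861, 0.2032, -0.0312]}
want knob (np.float64(324.7032430552495), np.float64(313.5084067848324))
```

View pics/w3.png

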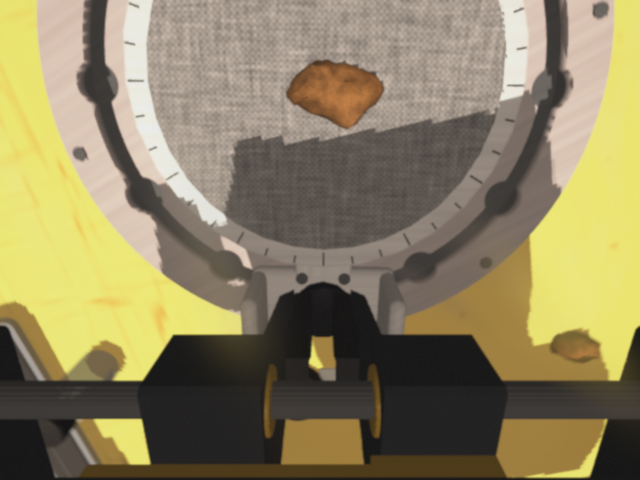

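Call:
step_arm:
  targets:
    - [0,0,0,0,0,-0.004,0.1]
    - [0,0,0,0,0,-0.009,0.1]
    - [0,0,0,0,0,-0.015,0.1]
    - [0,0,0,0,0,-0.04,0.1]
    - [0,0,0,0,0,-0.08,0.1]
    - [0,0,0,-0.02,0,-0.12,0.1]
    - [0,0,0,-0.03,0,-0.13,0.1]
    - [0,0,0,-0.03,0,-0.13,0.1]

```text
clock: 4.85
position: [0.419, 0.0912, 0.3478]
ee_rot: [-3.141, -0.002, -0.231]
force: [0.5, 0.9, -0.8]
finger_gap: 0.101
gripper_force: 0.0
```

```bash
python3 - <<'E'
from plant import *
from h import *
s=state();print({k:np.round(s[k],4).tolist() for k in("clock","position","ee_rot","force")})
im=get_image("wrist");np.savez("w4.npz",**im);cv2.imwrite("pics/w4.png",im["pixels"])
c=np.array([.5404,.0614]);a=np.radians(166.9)
p=c+.0952*np.array([np.cos(a),np.sin(a)])
for z in(.062,.051):
  u=proj(im,[*p,z]);print("want knob",z,u)
u=proj(im,[*p,.062])
print(dark(im,int(u[0]),int(u[1]),35,45))
d=im["depth"];R,t=im["R"],im["t"]
for du in(-6,0,6):
  v,uu=int(u[1])-4,int(u[0])+du;z=d[v,uu];X=R.T@(np.array([(uu-im["cx"])/im["fx"]*z,(v-im["cy"])/im["fy"]*z,z])-t);print(X)
E
```

```text
{'clock': 4.85, 'position': [0.419, 0.0912, 0.3478], 'ee_rot': [-3.1412, -0.0022, -0.2307], 'force': [0.4527, 0.8661, -0.772]}
want knob 0.062 (np.float64(323.8800080861526), np.float64(189.63301530400554))
want knob 0.051 (np.float64(323.8330955681758), np.float64(186.64131931468785))
[([305, 171, 35, 36, 964], [322.2, 188.7])]
[0.45192649 0.08701523 0.0613713 ]
[0.45130922 0.0827726  0.06329757]
[0.44999669 0.0786915  0.06149737]
```

View pics/w4.png

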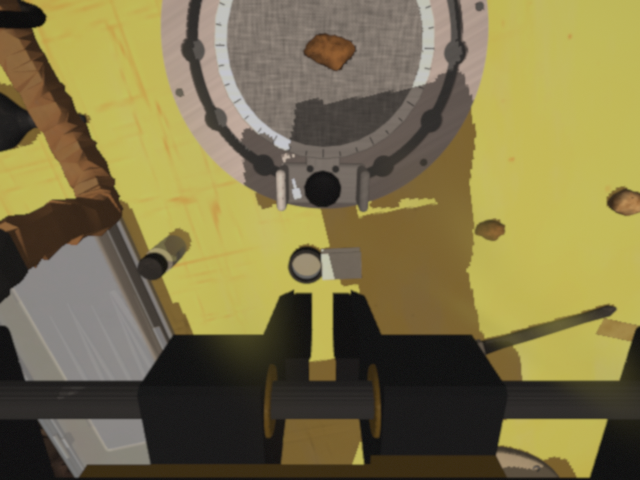

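Call:
step_arm:
  targets:
    - [0,0,0,0.071,0.385,0,0.05]
    - [0,0,0,0.071,0.385,0,0.05]
    - [0,0,0,0.071,0.385,0,0.05]
    - [0,0,0,0.071,0.385,0,0.05]
    - [0,0,0,0.071,0.385,0,0.05]
    - [0,0,0,0.071,0.385,0,0.05]
    - [0,0,0,0.071,0.385,0,0.05]
    - [0,0,0,0.071,0.385,0,0.05]
    - [0,0,0,0.071,0.385,0,0.05]
    - [0,0,0,0.071,0.385,0,0.05]
    - [0,0,0,0.071,0.385,0,0.05]

```text
clock: 6.0
position: [0.401, -0.2994, 0.3458]
ee_rot: [-3.14, 0.002, -0.231]
force: [0.1, -0.2, -0.7]
finger_gap: 0.054
gripper_force: 0.0
```

```bash
python3 - <<'E'
from plant import *
from h import *
s=state();print({k:np.round(s[k],4).tolist() for k in("clock","position","ee_rot","force")})
im=get_image("wrist");np.savez("w5.npz",**im);cv2.imwrite("pics/w5.png",im["pixels"])
print(proj(im,[.422,-.317,.02]))
E
```

```text
{'clock': 6.0, 'position': [0.401, -0.2994, 0.3458], 'ee_rot': [-3.1399, 0.002, -0.2305], 'force': [0.0586, -0.2454, -0.6604]}
(np.float64(337.5771817906438), np.float64(184.6531296671276))
```

View pics/w5.png

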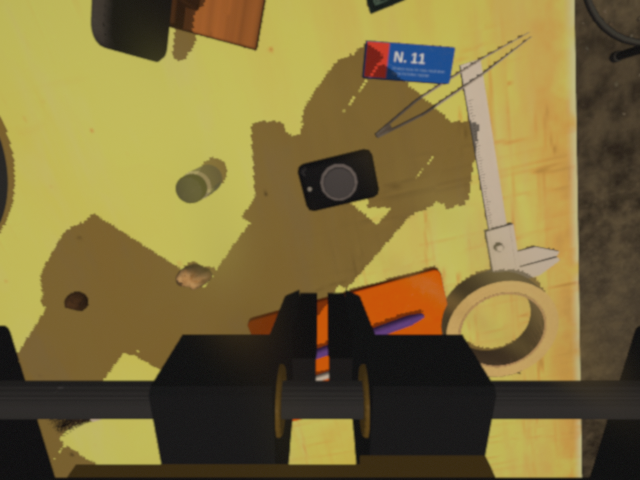

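Call:
step_arm:
  targets:
    - [0,0,0,0.0262,0.0133,0.04,0]
    - [0,0,0,0.0262,0.0133,0.085,0]
    - [0,0,0,0.0262,0.0133,0.12,0]
    - [0,0,0,0.0262,0.0133,0.145,0]
    - [0,0,0,0.0262,0.0133,0.145,0]
    - [0,0,0,0.0262,0.0133,0.145,0]
  force: 5

```text
clock: 6.65
position: [0.4237, -0.3185, 0.2026]
ee_rot: [3.141, -0.0, -0.23]
force: [0.2, -0.1, 0.2]
finger_gap: 0.002
gripper_force: 0.0
```

Call:
step_arm:
  targets:
    - [0,0,0,0,0,0.008,0]
    - [0,0,0,0,0,0.014,0]
    - [0,0,0,0,0,0.018,0]
    - [0,0,0,0,0,0.0198,0]
    - [0,0,0,0,0,0.0198,0]
    - [0,0,0,0,0,0.0198,0]

```text
clock: 7.25
position: [0.4234, -0.3191, 0.1826]
ee_rot: [3.141, -0.001, -0.231]
force: [1.0, 1.5, 5.9]
finger_gap: 0.012
gripper_force: 2.3
```

Call:
step_arm:
  targets:
    - [0,0,0,0,0,0.0005,0]
    - [0,0,0,0,0,0.0005,0]
    - [0,0,0,0,0,0.0005,0]

```text
clock: 7.55
position: [0.4234, -0.3191, 0.1824]
ee_rot: [3.141, -0.001, -0.231]
force: [-0.7, 2.1, 8.8]
finger_gap: 0.011
gripper_force: 4.8
```

Call:
step_arm:
  targets:
    - [0,0,0,0,0,-0.005,0]
    - [0,0,0,0,0,-0.02,0]
    - [0,0,0,0,0,-0.06,0]
    - [0,0,0,0,0,-0.1,0]
    - [0,0,0,0,0,-0.15,0]
    - [0,0,0,0,0,-0.15,0]
    - [0,0,0,0,0,-0.15,0]

```text
clock: 8.25
position: [0.4231, -0.3189, 0.3321]
ee_rot: [3.141, -0.001, -0.231]
force: [-0.2, 0.4, -0.7]
finger_gap: 0.006
gripper_force: 0.0
```

```bash
python3 - <<'E'
from plant import *
from h import *
im=get_image("top");cv2.imwrite("pics/t2.png",cv2.resize(im["pixels"][150:290,140:500],None,fx=2.2,fy=2.2,interpolation=cv2.INTER_CUBIC))
E
```

```text
(no output)
```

View pics/t2.png

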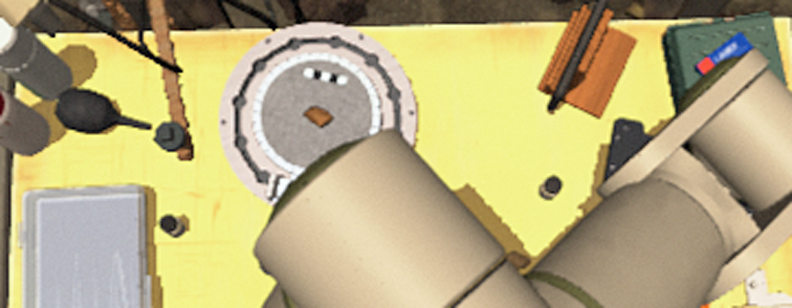

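The top view shows the platter turned one hole, the find on its middle at crop pixel (318,117), and both vials standing. The force of 8.8 N was well past the button's spring, so the shutter reached its stop.

```bash
python3 -c "
from plant import *
print(hand_in())"
```

```text
the job is handed in; nothing more can be done
None
```

The turntable was moved one hole clockwise and its plunger sprang back up to lock there; the shutter was then pressed to its stop and released, and the job was handed in at about 8.3 s (no verdict was returned).

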